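# Close a parts case and lock the next case onto its lid

## Robot

A 6-joint arm with a two-finger parallel gripper is mounted at the origin on a cart in front of the work surface, level with it; the furniture and walls round the work are solid. World frame = base frame: x ahead of the robot, y to its left, z up, the work surface at z = 0. Lengths are in mm, angles in rad, forces in N, time in s.
With the tool pointing down it reaches from about 350 to 875 mm from the base axis. Payload 4.2 kg.
Tool frame: the origin (TCP) lies between the finger pads; the fingertips stand ctrl.finger_overhang ahead of it and the grasp point (between the pads) lies 2 mm behind it (ctrl.finger_overhang is the distance from the TCP to the fingertips, in mm); z points along the fingers, y is the line along which they close (so a half turn about z gives the same grasp; the last joint's range is limited). The gripper opens to 87 mm and grips with 3 to 60 N. Pads are 19 mm wide; open, the fingers measure 117 mm over their backs; the gripper's body (75 mm by 190 mm) begins 51 mm behind the grasp point.
Start: joints at [-0.969, 0.385, 0.008, 0, -1.194, -0.259], TCP at [210.093, -588.609, 239.55] pointing down, gripper open.
Joint ranges: [-3.14, 3.14], [-1.21, 2.06], [-1.07, 1.41], [-3.16, 2.05], [-2.99, -0.16], [-3.1, 3.1]. Speed limits (rad/s): [2.79, 2.79, 3.14, 3.14, 3.14, 3.14].

## Interface

Orientations are given as a 3x3 rotation matrix whose columns are the frame's x, y, z axes.
In Python, from cell import sense, get_image, close_job, ctrl gives the robot as it stands.
- The arm moves only by the tool play_rows, never from a script. Its argument "series" is a list of rows, each a list of 7 numbers: the shift along the tool's x, y, z scaled (see below), then the turn, a rotation vector about the tool's x, y, z scaled (see below), then the finger opening in mm, from 0 to 87. A call has 1 to 20 rows; each row shifts and turns the commanded pose from where the row before left it, along the tool's axes as they then stand; what a row does not reach is not made up. The controller multiplies each number of a shift by 250 mm and each number of a turn by 30 degrees. A row lasts 1/12 s, in which the tool goes at most 41.7 mm and 7.16 degrees, less where a joint would pass 70% of its speed; a pose out of reach is approached as far as the arm can. A call with a number of a shift or a turn outside -1 to 1 is refused whole. A call with a gripper value outside its range is refused whole. The fingers move at their own pace and stop on an object; "newtons" is the grip in N (left out, the last holds). Time passes only in rows, so rows that do not move let the fingers close. It gives the time, the measured TCP pose, the force, the opening and the grip force at its end, in the units of the state.
- sense(): the state, without advancing time (a new reading comes with each control period).
- get_image(name): name is "scene" or "top"; returns a dict with "pixels" (420x560x3 uint8, red, green, blue), "intrinsics" (3x3 intrinsics, pixels), "extrinsics" (4x4, takes a point from camera to world coordinates). Camera axes: x right, y down, z forward; pixel columns grow to the right and rows downward; lengths in mm; the calibration is good to about 2 mm. A picture is of the moment at which its call begins. There is no depth.
- close_job(): hands the job in; it is judged then, once.
The state is a dict: "clock": time; "q": joint angles; "qd": joint speeds; "joint_efforts": joint torques, N m; "eef_pos": TCP position; "tool_rot": TCP orientation; "force": force on the tool from outside, world axes, zero at the start; "torque": the same for the moment, N m; "width": opening from 0.0 (shut) to 1.0 (fully open); "gripper_force": force on a finger pad.
Only numpy, scipy, OpenCV 4.12 (cv2) and the standard library are available. Lean on these libraries where they do the work, as an engineer would, in place of code of your own. Each camera call takes 0.05 s, during which the arm holds its last target. There are 200 camera calls.

## Task

Put the two parts cases together for carrying: shut the lid of the open case fully, then set the closed case with the handle squarely on top of it, so that the hooked lugs of the lid enter the pockets of its base, and slide it towards the hinge side until it is fully home and the spring catch has popped up. The upper case holds measuring gear: keep it level, and do not drop it or bear down on it. Leave the other things on the bench alone.

Things in the scene. Friction and masses are not known exactly. Their poses are not given: they have to be found in the camera images.
- base_case: lower case: dark grey plastic, 110 mm front to back (x), 180 mm wide (y), about 4 kg with fasteners in open compartments; its lid stands open. Origin: centre of its underside. x points from its front (two grey clip keepers) to the hinge at its back, y to its left, z up. Rim at z = 60 mm; with the lid shut, the flat top of the lid is at z = 72 mm
- lid_hinge (a point): middle of the hinge axis of the lid: on base_case at x = 55, y = 0, z = 60 mm. The lid turns about the y direction of base_case; it is a slab 110 mm (from the hinge to its front edge) x 180 mm x 12 mm, the axis on its underside edge
- case_lid (a joint): opening angle of the lid in rad: 0 shut, 1.25 at its stop. Stiff hinge: the lid stays where it is left; 1 to 3 N at its front edge swing it down, all the way to 0. Its outer face (upper, towards the back while it stands open) is bare between the left and right lugs, |y| under 46 mm, but for the catch
- lid_tab (a point): centre of the grey finger tab (13 mm out from the lid's front edge, 46 mm wide, 7 mm thick) in the middle of the front edge of the lid, 116 mm from the hinge axis; at the top while the lid is open. With the lid shut it lies at x = -61, y = 0, z = 65.5 mm of base_case
- lid_lug (a point): one of the four hooked lugs on the lid (front left), where its stem meets the lid's outer face. Lid shut: lugs at x = +-31, y = +-58 mm of base_case. Each is 24 mm wide (y), 9.5 mm high: a stem 10 mm long (x) and a head from 12 mm before to 5 mm behind the centre, so it overhangs 7 mm to the front; 5 mm open under the head; top edges bevelled 2 mm
- lid_catch (a joint): spring catch on the lid (grey, 8 x 24 mm, at x = -44.5, y = 0 mm of base_case with the lid shut), depth pressed in m: 0 popped up, 5 mm above the lid; 0.005 flush (1.2 N). The upper case presses it down while short of home; it pops up into the base of that case within 2.5 mm of home
- top_case: upper case: dark grey plastic, closed, 110 mm (x) x 180 mm (y) x 58 mm high without the handle, 0.4 to 0.85 kg. Origin: centre of its underside; x from its front (two grey clips) to its back, y left, z up. Its base has four pockets for the lugs, 23 mm long (x), 28 mm wide (y), 12 mm deep, each with a 3 mm thick lip in front that goes under a lug head
- top_handle (a point): centre of the grip bar of the fixed carry handle of top_case: grey bar 18 mm thick (x), 14 mm high, free for 88 mm along y between its posts, its centre 88 mm above the underside and over the middle of the case; 23 mm clear beneath the bar
- case_home (a point): on base_case at x = 0, y = 0, z = 72 mm: where the origin of top_case is when home, at a hard stop (2 mm play to either side in y). To get there: level, same heading as base_case, 10 mm (7 to 13 mm) short of home, that is nearer the front (-x); let it down until its underside lies on the lid; slide it along +x (smooth plastic, 1 to 4 N)
- turned_part: bystander: small stepped steel ring, 40 mm across, 22 mm high; origin centre of its underside
- bushing: bystander: bronze bushing standing upright, 26 mm across, 22 mm high; origin centre of its underside
- hex_key: bystander: black L-shaped hex key lying flat, 40 x 104 x 9 mm, long arm along its own y; origin centre of its underside

How it is judged (in metres and radians):
On the way:
1. the lid of the lower case is fully shut (within 0.03 rad) (value of joint case_lid below 0.03 rad), for 0.2 s.
At the end, for the whole second after the job is handed in: The lid is shut (within 0.03 rad); the upper case lies level (0.04 rad) on it, home on all four lugs: its origin within 3 mm along x and 5 mm along y of that of the lower case, 68 to 75 mm above it, headings within 0.06 rad; the catch has popped up (pressed less than 2 mm); everything at rest (value of joint case_lid below 0.03 rad and x of top_case in the frame of base_case between -0.003 and 0.003 m and y of top_case in the frame of base_case between -0.005 and 0.005 m and z of top_case in the frame of base_case between 0.068 and 0.075 m and angle between the x axis of top_case and the x axis of base_case, either way round below 0.06 rad and angle between each of top_case, base_case's own z axis and vertical below 0.04 rad and value of joint lid_catch below 0.002 m and linear speed of top_case below 0.01 m/s); the robot touches nothing.
It fails at once if the upper case is pressed onto the lower one, or against its lugs, with more than 60 N (contact force between top_case and base_case above 60 N).
It fails at once if the upper case is dropped: it moves faster than 0.3 m/s less than 30 mm above its seat on the lid (horizontal distance between top_case and case_home below 0.05 m and z of top_case in the frame of case_home below 0.03 m and linear speed of top_case above 0.3 m/s).
It fails at once if the upper case is tipped by more than 0.35 rad (angle between top_case's own z axis and vertical above 0.35 rad).
It fails at once if a bystander is moved by more than 30 mm (distance of any of turned_part, bushing, hex_key from where it was at the start of the episode above 0.03 m).
It also fails if it takes over 61 s, if anything falls off the work surface, if the arm or the gripper's body presses on something with over 40 N, if the wrist force passes 120 N, or if a joint passes its speed limit or range.

## Working session

There is one attempt and no reset: what is moved stays moved. The work goes in short steps, Python scripts to look and compute and a tool call to move; the robot and the scene stay as the last step left them, time stands still between calls to the robot, and variables do not carry over. Pictures are saved under pics/ and viewed, at most 10 in all, crops included, and the job is handed in when it is done.

Besides the shell and the picture viewer there is one more tool, called after "Emit:" by a JSON object that holds its "method" and its "body", one argument or row to a line. play_rows: Moves the arm, as the interface text tells. Shifts and turns lie within -1 to 1; 1 stands for 250 mm of shift or 30 degrees of turn. Its arguments: {"type":"object","properties":{"series":{"type":"array","items":{"type":"array","items":{"type":"number"}}},"newtons":{"type":"number"}},"required":["series"]}

```bash
mkdir -p pics; ls; python3 - <<'E'
from cell import *
import cv2,numpy as np
np.set_printoptions(precision=4,suppress=True)
for n in("scene","top"):
    d=get_image(n); cv2.imwrite(f"pics/{n}0.png",cv2.cvtColor(np.array(d["pixels"]),cv2.COLOR_RGB2BGR)); print(n,np.array(d["intrinsics"]),np.array(d["extrinsics"]))
s=sense(); print(s); print([ (k,getattr(ctrl,k)) for k in dir(ctrl) if k[0]!='_'])
E
```

```text
pics
scene [[456.4198   0.     276.3218]
 [  0.     456.4198 214.4557]
 [  0.       0.       1.    ]] [[ -0.8153  -0.3169   0.4846 -87.636 ]
 [ -0.5786   0.4794  -0.6599 658.1265]
 [ -0.0232  -0.8184  -0.5742 686.5631]
 [  0.       0.       0.       1.    ]]
top [[483.3608   0.     289.6817]
 [  0.     483.3608 205.1498]
 [  0.       0.       1.    ]] [[  -0.0062   -0.9838    0.1792  253.8664]
 [  -0.9997    0.0101    0.0208  -65.4773]
 [  -0.0223   -0.179    -0.9836 1065.8427]
 [   0.        0.        0.        1.    ]]
{'clock': 0.1, 'q': array([-0.9694,  0.3855,  0.0068, -0.0005, -1.194 , -0.2586]), 'qd': array([ 0.0009, -0.0035,  0.0013,  0.0017, -0.0005,  0.0009]), 'joint_efforts': array([ -0.0003, -39.1688,  18.7935,   4.2319,   0.0135,  -0.0001]), 'eef_pos': array([ 209.9229, -588.146 ,  238.5764]), 'tool_rot': array([[-0.9419, -0.336 , -0.0007],
       [-0.336 ,  0.9419,  0.0018],
       [ 0.0001,  0.0019, -1.    ]]), 'force': array([-0.065 ,  0.0805,  1.1154]), 'torque': array([ 0.0019,  0.0091, -0.0063]), 'gripper_force': 0.0, 'width': 1.0019865978317595}
[('Unreachable', <class 'cell.Unreachable'>), ('finger_overhang', 17.0)]
```

View pics/scene0.png

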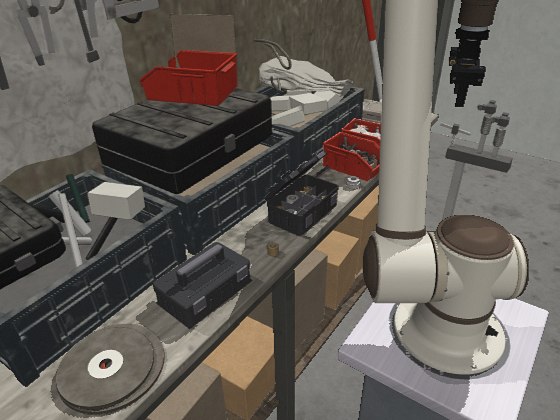

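View pics/top0.png

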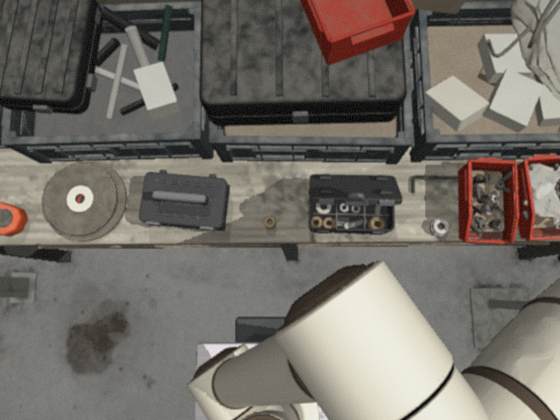

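The scene view shows the closed case with its handle at about (203,283), and the open case at about (303,205). In the top view the handle bar runs from (153,193) to (207,200), and the open case's tray spans about (308..396, 178..233). Next I'll enlarge both cases.

```bash
cat > h.py <<'E'
from cell import *
import cv2,numpy as np
np.set_printoptions(precision=4,suppress=True)
K={};T={}
for n,f,c in(("scene",456.4198,(276.3218,214.4557)),("top",483.3608,(289.6817,205.1498))): K[n]=np.array([[f,0,c[0]],[0,f,c[1]],[0,0,1]])
def cal(d):return np.array(d["intrinsics"]),np.array(d["extrinsics"])
def ray(d,p):
    k,t=cal(d); v=t[:3,:3]@np.linalg.inv(k)@np.array([p[0],p[1],1.]); return t[:3,3],v/np.linalg.norm(v)
def onz(d,p,z):
    o,v=ray(d,p); return o+v*(z-o[2])/v[2]
def proj(d,X):
    k,t=cal(d); q=k@(t[:3,:3].T@(np.array(X)-t[:3,3])); return q[:2]/q[2]
def tri(d1,p1,d2,p2):
    A=np.zeros((3,3));b=np.zeros(3)
    for d,p in((d1,p1),(d2,p2)):
        o,v=ray(d,p);M=np.eye(3)-np.outer(v,v);A+=M;b+=M@o
    return np.linalg.solve(A,b)
def bgr(d):return cv2.cvtColor(np.array(d["pixels"]),cv2.COLOR_RGB2BGR)
def crop(im,x0,y0,w,h,s):return cv2.resize(im[y0:y0+h,x0:x0+w],None,fx=s,fy=s,interpolation=cv2.INTER_CUBIC)
E
python3 - <<'E'
from h import *
t=cv2.imread("pics/top0.png");s=cv2.imread("pics/scene0.png")
f=lambda im:np.clip(im.astype(float)*1.6,0,255).astype(np.uint8)
a=np.vstack([np.hstack([crop(f(t),130,160,100,75,4),crop(f(t),302,165,100,75,4)]),np.hstack([crop(f(s),150,235,100,75,4),crop(f(s),260,168,100,75,4)])])
cv2.imwrite("pics/c1.png",a)
E
```

```text
(no output)
```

View pics/c1.png

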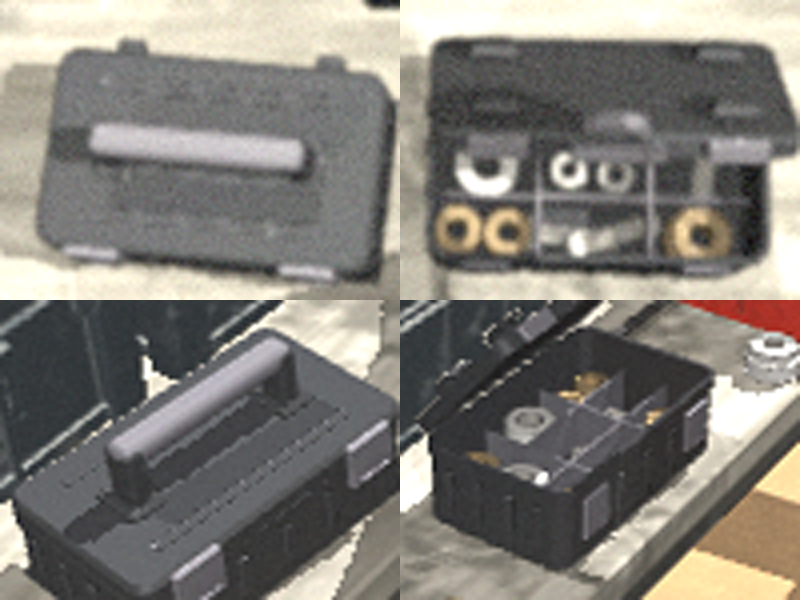

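Top row: the case with the handle has its bar ends at about (153,195) and (206,199). The open case shows keepers at (323,231) and (379.5,232), a half-open lid, and its tab at about (356.5,203). Bottom row: the keepers in the scene view are at (309,221) and (334,199), and the lid tab or catch is near (292,174).

```bash
python3 - <<'E'
from h import *
t=get_image("top");s=get_image("scene")
T=lambda u,v:(302+(u-400)/4,165+v/4); T1=lambda u,v:(130+u/4,160+v/4)
S=lambda u,v:(260+(u-400)/4,168+(v-300)/4); S1=lambda u,v:(150+u/4,235+(v-300)/4)
print("keepers",tri(t,T(487,265),s,S(597,514)),tri(t,T(710,268),s,S(697,425)))
print("front rim z60",onz(t,T(435,262),60),onz(t,T(765,262),60), "scene rim corners",onz(s,S(562,503),60),onz(s,S(714,375),60),onz(s,S(435,452),60))
print("scene bottom",onz(s,S(562,569),0))
for u in [(510,348),(540,322)]: print("tab?",tri(t,T(620,153),s,S(*u)),"catch",tri(t,T(620,124),s,S(*u)))
for n,p in dict(lugFL=(505,147),lugFR=(740,150),lugBL=(495,50),lugBR=(716,50),tab=(620,155)).items(): print(n,onz(t,T(*p),60),onz(t,T(*p),150))
print("TOP bar",onz(t,T1(92,139),95),onz(t,T1(303,155),95)," tri",tri(t,T1(92,139),s,S1(122,450)),tri(t,T1(303,155),s,S1(282,350)))
for p in [(58,50),(388,80),(384,275),(42,248)]: print("topc",onz(t,T1(*p),58))
for p in [(200,560),(372,460)]: print("clip",onz(s,S1(*p),50))
for n,p in dict(bush=(270,223),ring=(439,228),hex1=(411,183),hex2=(465,180),bin=(360,157),binL=(180,157)).items(): print(n,onz(t,p,22 if n in('bush','ring') else 5 if n[0]=='h' else 120))
E
```

```text
keepers [ 383.7504 -117.1763   29.0009] [ 381.1462 -236.6157   29.6926]
front rim z60 [382.6778 -87.979   60.    ] [ 381.1189 -259.9096   60.    ] scene rim corners [383.4812 -79.009   60.    ] [ 378.7744 -253.5777   60.    ] [477.6586 -81.1775  60.    ]
scene bottom [390.8294 -91.1767   0.    ]
tab? [ 453.7391 -170.2229   94.8389] catch [ 464.5063 -174.7105   89.482 ]
tab? [ 442.4602 -172.0863  117.0258] catch [ 452.6665 -176.2369  112.4395]
lugFL [ 443.5435 -125.8119   60.    ] [ 426.5717 -120.4133  150.    ]
lugFR [ 440.6456 -249.4323   60.    ] [ 423.9331 -232.9725  150.    ]
lugBL [ 496.2627 -121.563    60.    ] [ 474.5738 -116.5446  150.    ]
lugBR [ 494.9012 -238.9949   60.    ] [ 473.3341 -223.469   150.    ]
tab [ 438.6178 -186.2916   60.    ] [ 422.0868 -175.4815  150.    ]
TOP bar [455.4035 237.0015  95.    ] [445.8369 127.4988  95.    ]  tri [455.4489 237.359   92.9064] [447.7496 129.4303  85.1968]
topc [512.3755 269.2172  58.    ]
topc [493.6877  90.0766  58.    ]
topc [388.2648  90.3899  58.    ]
topc [404.3573 272.5818  58.    ]
clip [406.2969 241.8269  50.    ]
clip [381.6595 140.2706  50.    ]
bush [404.8319  -0.1748  22.    ]
ring [ 390.4732 -365.9481   22.    ]
hex1 [ 494.6729 -314.8203    5.    ]
hex2 [ 500.1801 -435.1478    5.    ]
bin [ 523.515  -188.1078  120.    ]
binL [528.1193 177.3625 120.    ]
```

```bash
python3 - <<'E'
from h import *
t=get_image("top");s=get_image("scene")
c=np.array([437,-175,0]);yaw=-.02;R=np.array([[np.cos(yaw),-np.sin(yaw),0],[np.sin(yaw),np.cos(yaw),0],[0,0,1]])
def lp(d,y,n,a): return c+R@np.array([55-d*np.cos(a)+n*np.sin(a),y,60+d*np.sin(a)+n*np.cos(a)])
def show(P):
    a=proj(t,P);b=proj(s,P); return np.r_[(a[0]-302)*4+400,(a[1]-165)*4,(b[0]-260)*4+400,(b[1]-168)*4+300].round().astype(int)
for a in(.6,.8,1.0,1.15,1.25):
    print(a,{k:show(lp(*v,a)).tolist() for k,v in dict(FLc=(110,90,12),FRc=(110,-90,12),tab=(116,0,5.5),catch=(99.5,0,15),FL=(90,58,21),FR=(90,-58,21),BL=(28,58,21),BRc=(0,-90,12)).items()})
E
```

```text
0.6 {'FLc': [430, 188, 530, 382], 'FRc': [800, 192, 691, 259], 'tab': [614, 208, 626, 324], 'catch': [613, 170, 600, 317], 'FL': [495, 147, 531, 353], 'FR': [732, 149, 635, 275], 'BL': [492, 62, 463, 378], 'BRc': [771, 41, 571, 305]}
0.8 {'FLc': [431, 150, 507, 351], 'FRc': [805, 154, 670, 231], 'tab': [618, 170, 605, 292], 'catch': [616, 135, 580, 292], 'FL': [496, 113, 510, 330], 'FR': [735, 115, 616, 254], 'BL': [492, 49, 454, 372], 'BRc': [770, 39, 569, 306]}
1.0 {'FLc': [431, 108, 480, 324], 'FRc': [810, 111, 646, 207], 'tab': [621, 126, 579, 264], 'catch': [618, 96, 556, 269], 'FL': [497, 76, 487, 310], 'FR': [737, 78, 594, 236], 'BL': [492, 35, 445, 369], 'BRc': [769, 37, 567, 308]}
1.15 {'FLc': [432, 73, 458, 307], 'FRc': [811, 77, 626, 192], 'tab': [622, 91, 558, 246], 'catch': [619, 65, 537, 256], 'FL': [498, 48, 469, 299], 'FR': [738, 50, 577, 225], 'BL': [492, 26, 438, 367], 'BRc': [769, 36, 566, 309]}
1.25 {'FLc': [432, 50, 443, 298], 'FRc': [812, 53, 612, 184], 'tab': [623, 66, 543, 236], 'catch': [619, 44, 524, 248], 'FL': [498, 29, 457, 293], 'FR': [738, 31, 565, 220], 'BL': [492, 20, 434, 367], 'BRc': [768, 35, 566, 311]}
```

```bash
python3 - <<'E'
from h import *
t=cv2.imread("pics/top0.png");s=cv2.imread("pics/scene0.png")
f=lambda im:np.clip(255*(im/255.)**.45,0,255).astype(np.uint8)
cv2.imwrite("pics/c2.png",np.hstack([crop(f(t),300,160,57*2,150//2,3.5),crop(f(s),255,140,57*2,75,3.5)]))
E
```

```text
(no output)
```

View pics/c2.png

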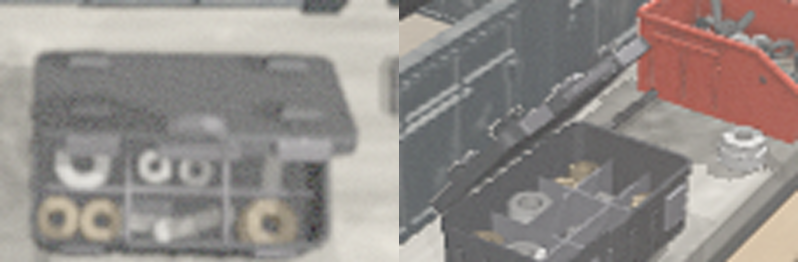

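The brightened crops show the lid half open, at about 0.83 rad. Its front edge is at about (357,203) in the top view, with the lid clips just below it. I'll turn the tool now so that its closing line runs along x, with the fingers shut.

Emit:
{"method": "play_rows", "body": {
  "series": [
    [0, 0, 0, 0, 0, -0.2347, 0],
    [0, 0, 0, 0, 0, -0.2347, 0],
    [0, 0, 0, 0, 0, -0.2347, 0],
    [0, 0, 0, 0, 0, -0.2347, 0],
    [0, 0, 0, 0, 0, -0.2347, 0],
    [0, 0, 0, 0, 0, -0.2347, 0],
    [0, 0, 0, 0, 0, -0.2347, 0],
    [0, 0, 0, 0, 0, -0.2347, 0],
    [0, 0, 0, 0, 0, -0.2347, 0],
    [0, 0, 0, 0, 0, -0.2347, 0],
    [0, 0, 0, 0, 0, 0, 0],
    [0, 0, 0, 0, 0, 0, 0]
  ],
  "newtons": 20
}}

```text
clock: 1.3
eef_pos: [210.1, -588.6, 239.5]
tool_rot: [[-0.002, -1.0, -0.0], [-1.0, 0.002, 0.0], [-0.0, 0.0, -1.0]]
force: [0.4, 0.1, 0.4]
width: 0.17
gripper_force: 0.0
```

Emit:
{"method": "play_rows", "body": {
  "series": [
    [-0.063, -0.0336, 0, 0, 0, 0, 0],
    [-0.126, -0.0671, 0, 0, 0, 0, 0],
    [-0.126, -0.0671, 0, 0, 0, 0, 0],
    [-0.126, -0.0671, 0, 0, 0, 0, 0],
    [-0.126, -0.0671, 0, 0, 0, 0, 0],
    [-0.126, -0.0671, 0, 0, 0, 0, 0],
    [-0.126, -0.0671, 0, 0, 0, 0, 0],
    [-0.126, -0.0671, 0, 0, 0, 0, 0],
    [-0.126, -0.0671, 0, 0, 0, 0, 0],
    [-0.126, -0.0671, 0, 0, 0, 0, 0],
    [-0.126, -0.0671, 0, 0, 0, 0, 0],
    [-0.126, -0.0671, 0, 0, 0, 0, 0],
    [-0.126, -0.0671, 0, 0, 0, 0, 0],
    [-0.126, -0.0671, 0, 0, 0, 0, 0],
    [-0.063, -0.0336, 0, 0, 0, 0, 0],
    [0, 0, 0, 0, 0, 0, 0]
  ]
}}

```text
clock: 2.63
eef_pos: [446.2, -144.9, 239.8]
tool_rot: [[0.003, -1.0, 0.001], [-1.0, -0.003, 0.0], [-0.0, -0.001, -1.0]]
force: [0.4, -0.6, 0.1]
width: 0.007
gripper_force: 0.0
```

Emit:
{"method": "play_rows", "body": {
  "series": [
    [0, 0, 0.077, 0, 0, 0, 0],
    [0, 0, 0.077, 0, 0, 0, 0],
    [0, 0, 0.077, 0, 0, 0, 0],
    [0, 0, 0.04, 0, 0, 0, 0],
    [0, 0, 0.037, 0, 0, 0, 0],
    [0, 0.0232, 0.0176, 0, 0, 0, 0],
    [0, 0.0232, 0.0176, 0, 0, 0, 0],
    [0, 0.0212, 0.0234, 0, 0, 0, 0],
    [0, 0.0212, 0.0234, 0, 0, 0, 0],
    [0, 0.0176, 0.0264, 0, 0, 0, 0],
    [0, 0.0176, 0.0264, 0, 0, 0, 0],
    [0, 0, 0, 0, 0, 0, 0]
  ]
}}

```text
clock: 3.63
eef_pos: [411.2, -147.3, 127.4]
tool_rot: [[0.0, -1.0, -0.004], [-1.0, -0.0, 0.0], [-0.0, 0.004, -1.0]]
force: [-0.7, 0.2, 0.2]
width: 0.006
gripper_force: 0.0
```

```bash
python3 - <<'E'
from h import *
t=get_image("top");s=get_image("scene");print(sense()["force"],sense()["eef_pos"])
f=lambda im:np.clip(255*(im/255.)**.6,0,255).astype(np.uint8)
cv2.imwrite("pics/c3.png",np.hstack([crop(f(bgr(t)),300,160,114,86,3.5),crop(f(bgr(s)),255,140,114,86,3.5)]))
E
```

```text
[-0.3144 -0.4691  0.353 ] [ 412.6685 -147.475   128.3637]
```

View pics/c3.png

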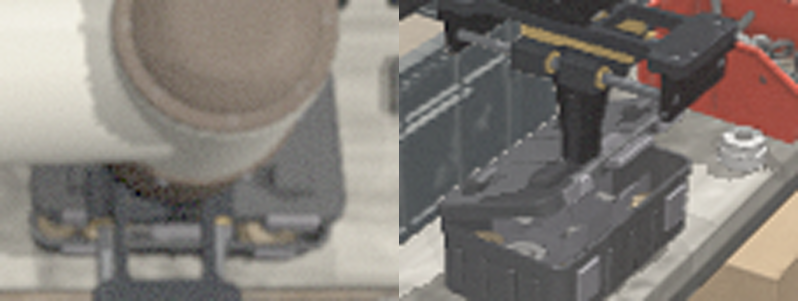

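The lid has followed the fingertips down to about 0.4 rad, with the finger between the lugs. I'll carry on along the arc.

Emit:
{"method": "play_rows", "body": {
  "series": [
    [0, 0.0134, 0.0286, 0, 0, 0, 0],
    [0, 0.0134, 0.0286, 0, 0, 0, 0],
    [0, 0.0092, 0.0304, 0, 0, 0, 0],
    [0, 0.0092, 0.0304, 0, 0, 0, 0],
    [0, 0.0034, 0.018, 0, 0, 0, 0],
    [0, 0, 0.01, 0, 0, 0, 0],
    [0, 0, 0.008, 0, 0, 0, 0],
    [0, 0, 0, 0, 0, 0, 0]
  ]
}}

```text
clock: 4.4
eef_pos: [400.8, -147.5, 89.8]
tool_rot: [[0.001, -1.0, -0.002], [-1.0, -0.001, 0.0], [-0.0, 0.002, -1.0]]
force: [0.1, 0.6, 0.1]
width: 0.003
gripper_force: 0.0
```

Emit:
{"method": "play_rows", "body": {
  "series": [
    [0, 0, 0.006, 0, 0, 0, 0],
    [0, 0, 0.004, 0, 0, 0, 0],
    [0, 0, 0, 0, 0, 0, 0],
    [0, 0, 0, 0, 0, 0, 0]
  ]
}}

```text
clock: 4.73
eef_pos: [401.4, -147.5, 89.3]
tool_rot: [[0.002, -1.0, -0.0], [-1.0, -0.002, -0.0], [0.0, 0.0, -1.0]]
force: [-4.7, 1.8, 13.7]
width: 0.006
gripper_force: 6.5
```

Emit:
{"method": "play_rows", "body": {
  "series": [
    [0, 0, -0.06, 0, 0, 0, 0],
    [0, 0, -0.14, 0, 0, 0, 0],
    [0, 0, -0.14, 0, 0, 0, 0],
    [0, 0, -0.14, 0, 0, 0, 40],
    [-0.06, -0.01, 0, 0, 0, 0, 40],
    [-0.12, -0.018, 0, 0, 0, 0.0215, 40],
    [-0.12, -0.018, 0, 0, 0, 0.0215, 50],
    [-0.12, -0.018, 0, 0, 0, 0.0215, 50],
    [-0.12, -0.018, 0, 0, 0, 0.0215, 50],
    [-0.12, -0.018, 0, 0, 0, 0.0215, 50],
    [-0.12, -0.018, 0, 0, 0, 0.0215, 50],
    [-0.12, -0.018, 0, 0, 0, 0.0215, 50],
    [-0.12, -0.018, 0, 0, 0, 0.0215, 50],
    [-0.12, -0.018, 0, 0, 0, 0, 50],
    [-0.12, -0.018, 0, 0, 0, 0, 50],
    [-0.06, -0.01, 0, 0, 0, 0, 50],
    [0, 0, 0, 0, 0, 0, 50]
  ]
}}

```text
clock: 6.15
eef_pos: [468.1, 182.2, 207.6]
tool_rot: [[-0.086, -0.996, 0.001], [-0.996, 0.086, 0.0], [-0.0, -0.001, -1.0]]
force: [0.8, -0.8, -0.5]
width: 0.573
gripper_force: 0.0
```

```bash
python3 - <<'E'
from h import *
t=get_image("top");s=get_image("scene");print(sense()["force"],sense()["eef_pos"],sense()["tool_rot"])
cv2.imwrite("pics/t1.png",bgr(t));cv2.imwrite("pics/s1.png",bgr(s))
f=lambda im:np.clip(255*(im/255.)**.6,0,255).astype(np.uint8)
cv2.imwrite("pics/c4.png",np.hstack([crop(f(bgr(t)),300,160,100,100,4),crop(f(bgr(s)),255,140,100,100,4)]))
E
```

```text
[ 0.8886  0.0909 -0.5118] [466.8381 179.4879 207.4234] [[-0.0886 -0.9961 -0.0012]
 [-0.9961  0.0886 -0.0006]
 [ 0.0007  0.0011 -1.    ]]
```

View pics/c4.png

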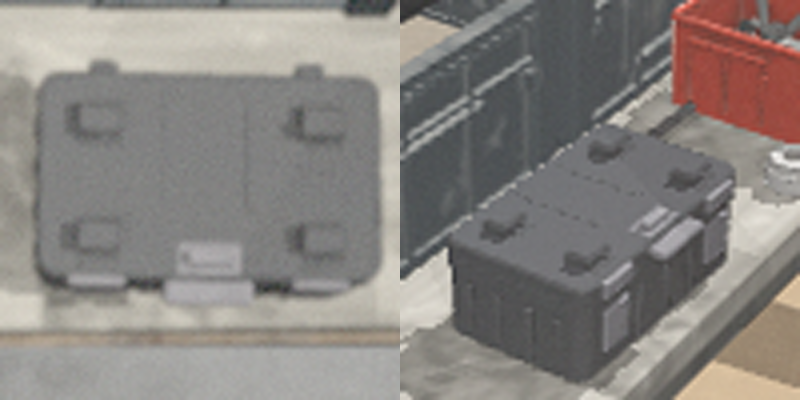

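The lid is shut. In the top crop (offset 300,160, 4x) the lug heads are at about (99,236), (320,241), (100,120) and (324,122), and the tab is at (209,293). Next I'll measure the lid pose and the bar pose more precisely.

```bash
python3 - <<'E'
from h import *
t=get_image("top");s=get_image("scene")
P=lambda u,v:(300+u/4-.5+.125,160+v/4-.375)
S=lambda u,v:(255+(u-400)/4-.375,140+v/4-.375)
lug={k:onz(t,P(*p),81.5)[:2] for k,p in dict(FL=(99,236),FR=(320,241),BL=(100,120),BR=(324,122)).items()}
src=np.array([[-34.5,58],[-34.5,-58],[27.5,58],[27.5,-58]]);dst=np.array([lug[k] for k in("FL","FR","BL","BR")])
def fit(a,b):
    ac,bc=a.mean(0),b.mean(0);U,_,V=np.linalg.svd((a-ac).T@(b-bc));R=(U@V).T
    return bc-R@ac,np.arctan2(R[1,0],R[0,0]),(a-ac)@R.T+bc-b
print(dst);print("lugfit",fit(src,dst))
print("tab",onz(t,P(209,293),69),"tab scene",onz(s,S(677,236),69))
print("back edge z72",onz(t,P(60,74),72),onz(t,P(360,77),72),"sides",onz(t,P(38,180),72),onz(t,P(378,180),72))
# tab mask
g=cv2.imread("pics/t1.png").astype(int).mean(2)
import sys
im=cv2.imread("pics/top0.png");r=im[175:215,140:225].astype(np.int32)
g=r.mean(2);m=((g>105)).astype(np.uint8)
n,l,st,ce=cv2.connectedComponentsWithStats(m)
for i in range(1,n):
    if st[i,4]>60:
        ys,xs=np.where(l==i);R=cv2.minAreaRect(np.c_[xs,ys].astype(np.float32));print(st[i],ce[i]+[140,175],R)
        b=cv2.boxPoints(R)+[140,175];print([onz(t,p,93)[:2] for p in b],onz(t,np.array(R[0])+[140,175],93))
E
```

```text
[[ 404.2572 -115.8426]
 [ 400.5769 -228.9183]
 [ 465.2198 -117.5226]
 [ 462.884  -233.4392]]
lugfit (array([ 436.7327, -174.0414]), np.float64(-0.031630686915436176), array([[-0.173 ,  0.8633],
       [-0.1612, -2.0029],
       [ 0.8335,  0.5825],
       [-0.4993,  0.5572]]))
tab [ 375.8072 -172.7339   69.    ] tab scene [ 374.9816 -171.8624   69.    ]
back edge z72 [492.2886 -97.436   72.    ] [ 488.8499 -254.8559   72.    ] sides [435.5854 -85.0808  72.    ] [ 433.7673 -261.8083   72.    ]
[ 13  16  52  10 330] [178.4303 195.7   ] ((38.56147766113281, 20.823772430419922), (51.42430877685547, 6.609109878540039), 5.19442892074585)
[array([451.53  , 238.1485]), array([465.4237, 237.5247]), array([454.4359, 130.7574]), array([440.6274, 131.6415])] [452.9842 184.4068  93.    ]
```

Emit:
{"method": "play_rows", "body": {
  "series": [
    [-0.0044, 0.03, 0.05, 0, 0, 0.0172, 50],
    [-0.0044, 0.03, 0.1, 0, 0, 0, 50],
    [0, 0, 0.1, 0, 0, 0, 50],
    [0, 0, 0.06, 0, 0, 0, 50],
    [0, 0, 0, 0, 0, 0, 50],
    [0, 0, 0, 0, 0, 0, 50]
  ]
}}

```text
clock: 6.85
eef_pos: [452.4, 182.1, 130.4]
tool_rot: [[-0.099, -0.995, -0.001], [-0.995, 0.099, -0.001], [0.001, 0.001, -1.0]]
force: [0.8, -0.5, 0.7]
width: 0.576
gripper_force: 0.0
```

Emit:
{"method": "play_rows", "body": {
  "series": [
    [-0.004, 0, 0.06, 0, 0, 0, 50],
    [0, 0, 0.06, 0, 0, 0, 50],
    [0, 0, 0.04, 0, 0, 0, 50],
    [0, 0, 0.0176, 0, 0, 0, 50],
    [0, 0, 0, 0, 0, 0, 50],
    [0, 0, 0, 0, 0, 0, 10],
    [0, 0, 0, 0, 0, 0, 10],
    [0, 0, 0, 0, 0, 0, 10],
    [0, 0, 0, 0, 0, 0, 10],
    [0, 0, 0, 0, 0, 0, 10],
    [0, 0, 0, 0, 0, 0, 10],
    [0, 0, 0, 0, 0, 0, 10]
  ],
  "newtons": 45
}}

```text
clock: 7.85
eef_pos: [452.9, 184.4, 86.2]
tool_rot: [[-0.098, -0.995, 0.001], [-0.995, 0.098, 0.0], [-0.0, -0.001, -1.0]]
force: [0.2, -1.1, 1.9]
width: 0.2
gripper_force: 45.0
```

Emit:
{"method": "play_rows", "body": {
  "series": [
    [0, 0, -0.02, 0, 0, 0, 10],
    [0, 0, -0.04, 0, 0, 0, 10],
    [0, 0, -0.08, 0, 0, 0, 10],
    [0, 0, -0.08, 0, 0, 0, 10],
    [0, 0, -0.08, 0, 0, 0, 10],
    [0, 0, -0.08, 0, 0, 0, 10],
    [0, 0, -0.05, 0, 0, 0, 10],
    [0, 0, -0.03, 0, 0, 0, 10],
    [0, 0, 0, 0, 0, 0, 10],
    [0, 0, 0, 0, 0, 0, 10]
  ]
}}

```text
clock: 8.68
eef_pos: [451.7, 183.8, 200.0]
tool_rot: [[-0.099, -0.995, -0.002], [-0.995, 0.099, -0.001], [0.001, 0.002, -1.0]]
force: [-0.9, -0.1, -5.3]
width: 0.196
gripper_force: 45.0
```

Emit:
{"method": "play_rows", "body": {
  "series": [
    [0, 0, 0, 0, 0, -0.049, 10],
    [0, 0, 0, 0, 0, -0.049, 10],
    [0, 0, 0, 0, 0, -0.049, 10],
    [0.03, 0.00145, 0, 0, 0, 0, 10],
    [0.06, 0.0029, 0, 0, 0, 0, 10],
    [0.09, 0.0044, 0, 0, 0, 0, 10],
    [0.1193, 0.00583, 0, 0, 0, 0, 10],
    [0.1193, 0.00583, 0, 0, 0, 0, 10],
    [0.1193, 0.00583, 0, 0, 0, 0, 10],
    [0.1193, 0.00583, 0, 0, 0, 0, 10],
    [0.1193, 0.00583, 0, 0, 0, 0, 10],
    [0.1193, 0.00583, 0, 0, 0, 0, 10],
    [0.1193, 0.00583, 0, 0, 0, 0, 10],
    [0.1193, 0.00583, 0, 0, 0, 0, 10],
    [0.1193, 0.00583, 0, 0, 0, 0, 10],
    [0.09, 0.0044, 0, 0, 0, 0, 10],
    [0.06, 0.0029, 0, 0, 0, 0, 10],
    [0.03, 0.00145, 0, 0, 0, 0, 10],
    [0, 0, 0, 0, 0, 0, 10],
    [0, 0, 0, 0, 0, 0, 10]
  ]
}}

```text
clock: 10.35
eef_pos: [426.7, -174.0, 200.5]
tool_rot: [[-0.023, -1.0, -0.001], [-1.0, 0.023, 0.0], [-0.0, 0.001, -1.0]]
force: [0.7, 0.6, -6.6]
width: 0.201
gripper_force: 45.0
```

```bash
python3 - <<'E'
from h import *
t=get_image("top");s=get_image("scene");print(sense()["force"],sense()["torque"],sense()["eef_pos"],sense()["tool_rot"])
cv2.imwrite("pics/t2.png",bgr(t));cv2.imwrite("pics/s2.png",bgr(s))
f=lambda im:np.clip(255*(im/255.)**.6,0,255).astype(np.uint8)
cv2.imwrite("pics/c5.png",np.hstack([crop(f(bgr(t)),290,150,100,120,4),crop(f(bgr(s)),265,120,100,120,4)]))
E
```

```text
[ 0.802  -0.0972 -4.5066] [ 0.0491  0.0668 -0.0145] [ 427.2437 -173.2131  200.7936] [[-0.0207 -0.9998 -0.0004]
 [-0.9998  0.0207  0.0003]
 [-0.0003  0.0004 -1.    ]]
```

View pics/c5.png

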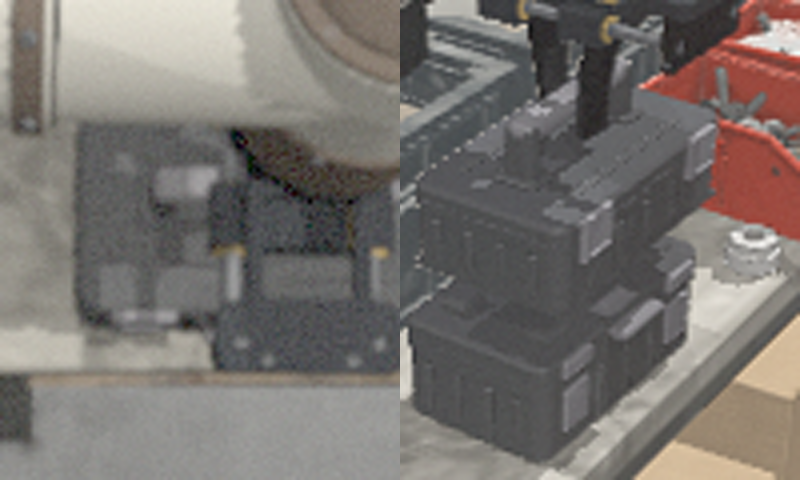

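The case hangs level over the base. In the scene crop the upper case's lower front-left corner is at about (573,318), and the base's front-left bottom corner is at about (550,458). The upper case's left edge in the top crop is at u≈77.

```bash
python3 - <<'E'
from h import *
t=get_image("top");s=get_image("scene")
S=lambda u,v:(265+(u-400)/4-.375,120+v/4-.375);P=lambda u,v:(290+u/4-.375,150+v/4-.375)
print("left edge top case",onz(t,P(77,220),172),"base left was y -85.1 at z72")
print("corner",onz(s,S(573,318),114.6),"base corner",onz(s,S(550,458),0))
# left edge subpixel: case in t2 and base in t1 
for n,c0,c1,rows,z in(("t2",296,322,range(190,222),172.),("t1",296,322,range(185,222),72.),("top0",0,0,0,0)):
    if n=="top0":break
    g=cv2.imread(f"pics/{n}.png").astype(float).mean(2)
    e=[]
    for r in rows:
        d=-np.diff(cv2.GaussianBlur(g[r:r+1,c0:c1],(5,1),1)[0]); k=d.argmax()
        if 0<k<len(d)-1:
            e.append((c0+k+.5+.5*(d[k-1]-d[k+1])/(d[k-1]-2*d[k]+d[k+1]),r))
    e=np.array(e);m=np.median(e,0);print(n,m,onz(t,m,z),np.std(e[:,0]))
# bench: both sides of top case in top0 at z58
g=cv2.imread("pics/top0.png").astype(float).mean(2)
for r in(185,195,205,215):
    row=cv2.GaussianBlur(g[r:r+1],(5,1),1)[0];d=np.diff(row)
    k=130+np.argmin(d[130:160]);j=215+np.argmax(d[215:240]);a,b=onz(t,(k+.5,r),58),onz(t,(j+.5,r),58);print(r,a[:2],b[:2],(a+b)[:2]/2)
# edges of clips bright in scene, both cases
E
```

```text
left edge top case [417.3057 -82.639  172.    ] base left was y -85.1 at z72
corner [370.2077 -88.7527 114.6   ] base corner [389.9603 -97.1941   0.    ]
t2 [307.8346 205.5   ] [415.6552 -80.6641 172.    ] 0.17329050308353214
t1 [307.5804 203.    ] [439.0715 -81.9006  72.    ] 2.561368587303547
185 [484.7406 272.2232] [482.6327  84.5165] [483.6867 178.3699]
195 [462.8043 273.3128] [460.7944  86.3041] [461.7994 179.8085]
205 [441.0544 276.5447] [439.1189  88.0784] [440.0866 182.3116]
215 [419.4437 277.61  ] [417.6044  89.8396] [418.524  183.7248]
```

```bash
python3 - <<'E'
from h import *
t=get_image("top");s=get_image("scene")
T=lambda u,v:(130+u/4-.375,160+v/4-.375);S=lambda u,v:(150+u/4-.375,235+(v-300)/4-.375)
a=tri(t,T(90,253),s,S(200,571));b=tri(t,T(307,271),s,S(370,460));print("bench clips",a,b)
y=-.098;ax=np.array([np.cos(y),np.sin(y)])
m=(a+b)[:2]/2;print("mid",m,"case centre",m+ax*56)
for z in(40,50):
  m=(onz(t,T(90,253),z)+onz(t,T(307,271),z))[:2]/2;print(z,m,m+ax*56)
# held: back & front scene clips vs tcp
S2=lambda u,v:(265+(u-400)/4-.375,120+v/4-.375)
tcp=np.array([427.2,-173.2])
for z in (a[2],b[2]):
  p,q=onz(s,S2(595,232),z+114.6),onz(s,S2(702,151),z+114.6);print("held clips",p,q,(p+q)[:2]/2+56*np.array([1,-.021]))
# base scene clips on lid front (c4): lid clips and keepers
S4=lambda u,v:(255+(u-400)/4-.375,140+v/4-.375)
for p in[(617,322),(716,232)]: print("base keepers z29",onz(s,S4(*p),29))
E
```

```text
bench clips [402.0682 248.7185  52.2523] [392.1081 134.1456  41.5193]
mid [397.0882 191.4321] case centre [452.8195 185.9529]
40 [399.4634 194.3916] [455.1947 188.9124]
50 [398.0441 191.8584] [453.7754 186.3792]
held clips [ 364.8002 -101.5587  166.8523] [ 361.1978 -217.8115  166.8523] [ 418.999  -160.8611]
held clips [ 374.1439 -117.2477  156.1193] [ 370.4672 -235.9014  156.1193] [ 428.3056 -177.7505]
base keepers z29 [ 386.4935 -121.9567   29.    ]
base keepers z29 [ 386.0105 -243.8422   29.    ]
```

Emit:
{"method": "play_rows", "body": {
  "series": [
    [0.0044, 0.0036, 0.02, 0, 0, 0, 10],
    [0, 0, 0.04, 0, 0, 0, 10],
    [0, 0, 0.04, 0, 0, 0, 10],
    [0, 0, 0.02, 0, 0, 0, 10],
    [0, 0, 0.008, 0, 0, 0, 10],
    [0, 0, 0.006, 0, 0, 0, 10],
    [0, 0, 0.004, 0, 0, 0, 10],
    [0, 0, 0, 0, 0, 0, 10],
    [0, 0, 0, 0, 0, 0, 10]
  ]
}}

```text
clock: 11.4
eef_pos: [426.9, -174.9, 166.8]
tool_rot: [[-0.021, -1.0, 0.001], [-1.0, 0.021, -0.0], [0.0, -0.001, -1.0]]
force: [0.5, -0.2, -4.9]
width: 0.198
gripper_force: 45.0
```

Emit:
{"method": "play_rows", "body": {
  "series": [
    [0, 0, 0.004, 0, 0, 0, 10],
    [0, 0, 0.004, 0, 0, 0, 10],
    [0, 0, 0, 0, 0, 0, 10],
    [0, 0, 0, 0, 0, 0, 10]
  ]
}}

```text
clock: 11.73
eef_pos: [426.5, -174.9, 164.4]
tool_rot: [[-0.021, -1.0, -0.0], [-1.0, 0.021, -0.0], [0.0, 0.0, -1.0]]
force: [-0.6, -0.7, -4.9]
width: 0.203
gripper_force: 45.0
```

Emit:
{"method": "play_rows", "body": {
  "series": [
    [0, 0, 0.004, 0, 0, 0, 10],
    [0, 0, 0.004, 0, 0, 0, 10],
    [0, 0, 0.004, 0, 0, 0, 10],
    [0, 0, 0, 0, 0, 0, 10],
    [0, 0, 0, 0, 0, 0, 10]
  ]
}}

```text
clock: 12.15
eef_pos: [426.6, -174.9, 161.4]
tool_rot: [[-0.021, -1.0, -0.0], [-1.0, 0.021, -0.0], [0.0, 0.0, -1.0]]
force: [-0.2, -0.5, -4.9]
width: 0.199
gripper_force: 45.0
```

Emit:
{"method": "play_rows", "body": {
  "series": [
    [0, 0, 0.004, 0, 0, 0, 10],
    [0, 0, 0.004, 0, 0, 0, 10],
    [0, 0, 0, 0, 0, 0, 10],
    [0, 0, 0, 0, 0, 0, 10]
  ]
}}

```text
clock: 12.48
eef_pos: [426.6, -174.9, 159.4]
tool_rot: [[-0.021, -1.0, -0.0], [-1.0, 0.021, -0.0], [0.0, 0.0, -1.0]]
force: [0.2, -0.0, -4.2]
width: 0.201
gripper_force: 45.0
```

Emit:
{"method": "play_rows", "body": {
  "series": [
    [0, 0, 0.004, 0, 0, 0, 10],
    [0, 0, 0.0, 0, 0, 0, 10],
    [0, 0, 0, 0, 0, 0, 10],
    [0, 0, 0, 0, 0, 0, 10]
  ]
}}

```text
clock: 12.82
eef_pos: [426.6, -174.9, 158.5]
tool_rot: [[-0.021, -1.0, 0.0], [-1.0, 0.021, -0.0], [0.0, -0.0, -1.0]]
force: [0.6, 0.1, -4.8]
width: 0.199
gripper_force: 45.0
```

Emit:
{"method": "play_rows", "body": {
  "series": [
    [0, 0, 0.002, 0, 0, 0, 10],
    [0, 0, 0.002, 0, 0, 0, 10],
    [0, 0, 0, 0, 0, 0, 10],
    [0, 0, 0, 0, 0, 0, 10]
  ]
}}

```text
clock: 13.15
eef_pos: [426.8, -175.0, 158.2]
tool_rot: [[-0.021, -1.0, 0.001], [-1.0, 0.021, -0.0], [0.0, -0.001, -1.0]]
force: [-2.7, 1.6, 3.4]
width: 0.2
gripper_force: 45.0
```

Emit:
{"method": "play_rows", "body": {
  "series": [
    [0, -0.004, -0.0012, 0, 0, 0, 10],
    [0, -0.006, 0, 0, 0, 0, 10],
    [0, -0.006, 0, 0, 0, 0, 10],
    [0, 0, 0, 0, 0, 0, 10],
    [0, 0, 0, 0, 0, 0, 10]
  ]
}}

```text
clock: 13.57
eef_pos: [431.2, -175.1, 158.2]
tool_rot: [[-0.021, -1.0, 0.001], [-1.0, 0.021, -0.001], [0.001, -0.001, -1.0]]
force: [-2.3, -0.3, 4.0]
width: 0.199
gripper_force: 45.0
```

Emit:
{"method": "play_rows", "body": {
  "series": [
    [0, -0.006, 0, 0, 0, 0, 10],
    [0, -0.006, 0, 0, 0, 0, 10],
    [0, -0.004, 0, 0, 0, 0, 10],
    [0, 0, 0, 0, 0, 0, 10],
    [0, 0, 0, 0, 0, 0, 10]
  ]
}}

```text
clock: 13.98
eef_pos: [435.4, -175.2, 158.1]
tool_rot: [[-0.021, -1.0, 0.002], [-1.0, 0.021, -0.0], [0.0, -0.002, -1.0]]
force: [-1.2, -0.3, 3.6]
width: 0.2
gripper_force: 45.0
```

Emit:
{"method": "play_rows", "body": {
  "series": [
    [0, -0.004, 0, 0, 0, 0, 10],
    [0, -0.004, 0, 0, 0, 0, 10],
    [0, 0, 0, 0, 0, 0, 10],
    [0, 0, 0, 0, 0, 0, 10]
  ]
}}

```text
clock: 14.32
eef_pos: [436.5, -175.2, 158.1]
tool_rot: [[-0.021, -1.0, -0.0], [-1.0, 0.021, -0.0], [0.0, 0.0, -1.0]]
force: [-3.8, -0.2, 6.2]
width: 0.199
gripper_force: 45.0
```

Emit:
{"method": "play_rows", "body": {
  "series": [
    [0, -0.004, -0.001, 0, 0, 0, 10],
    [0, -0.002, 0, 0, 0, 0, 10],
    [0, 0, 0, 0, 0, 0, 10],
    [0, 0, 0, 0, 0, 0, 10]
  ]
}}

```text
clock: 14.65
eef_pos: [437.4, -175.2, 158.1]
tool_rot: [[-0.021, -1.0, -0.002], [-1.0, 0.021, -0.0], [0.0, 0.002, -1.0]]
force: [-3.6, 0.0, 6.1]
width: 0.202
gripper_force: 45.0
```

Emit:
{"method": "play_rows", "body": {
  "series": [
    [0, -0.004, 0, 0, 0, 0, 10],
    [0, -0.004, 0, 0, 0, 0, 10],
    [0, 0, 0, 0, 0, 0, 10],
    [0, 0, 0, 0, 0, 0, 10]
  ]
}}

```text
clock: 14.98
eef_pos: [437.8, -175.1, 158.2]
tool_rot: [[-0.022, -1.0, -0.005], [-1.0, 0.022, 0.0], [-0.0, 0.005, -1.0]]
force: [-8.1, 1.4, 10.9]
width: 0.204
gripper_force: 45.0
```

Emit:
{"method": "play_rows", "body": {
  "series": [
    [0, -0.004, -0.002, 0, 0, 0, 10],
    [0, -0.004, 0, 0, 0, 0, 10],
    [0, 0, 0, 0, 0, 0, 10],
    [0, 0, 0, 0, 0, 0, 10]
  ]
}}

```text
clock: 15.32
eef_pos: [438.4, -175.1, 158.4]
tool_rot: [[-0.023, -1.0, -0.008], [-1.0, 0.023, 0.001], [-0.001, 0.008, -1.0]]
force: [-10.4, 1.6, 11.7]
width: 0.202
gripper_force: 45.0
```

Emit:
{"method": "play_rows", "body": {
  "series": [
    [0, 0.006, 0, 0, 0, 0, 10],
    [0, 0.002, 0, 0, 0, 0, 10],
    [0, 0, 0, 0, 0, 0, 10],
    [0, 0, 0, 0, 0, 0, 26],
    [0, 0, 0, 0, 0, 0, 40],
    [0, 0, 0, 0, 0, 0, 50],
    [0, 0, 0, 0, 0, 0, 50],
    [0, 0, 0, 0, 0, 0, 50],
    [0, 0, 0, 0, 0, 0, 50]
  ]
}}

```text
clock: 16.07
eef_pos: [440.4, -175.1, 158.4]
tool_rot: [[-0.021, -1.0, 0.0], [-1.0, 0.021, 0.0], [-0.0, -0.0, -1.0]]
force: [-0.7, 0.3, 0.1]
width: 0.54
gripper_force: 0.0
```

Released. I'll raise the arm, move it aside and look.

Emit:
{"method": "play_rows", "body": {
  "series": [
    [0, 0, -0.04, 0, 0, 0, 50],
    [0, 0, -0.08, 0, 0, 0, 50],
    [0, 0, -0.12, 0, 0, 0, 50],
    [0, 0, -0.12, 0, 0, 0, 50],
    [0, 0, -0.08, 0, 0, 0, 50],
    [-0.06, 0, 0, 0, 0, 0, 50],
    [-0.14, 0, 0, 0, 0, 0, 50],
    [-0.14, 0, 0, 0, 0, 0, 50],
    [-0.14, 0, 0, 0, 0, 0, 50],
    [-0.14, 0, 0, 0, 0, 0, 50],
    [-0.14, 0, 0, 0, 0, 0, 50],
    [-0.14, 0, 0, 0, 0, 0, 50],
    [-0.14, 0, 0, 0, 0, 0, 50],
    [-0.14, 0, 0, 0, 0, 0, 50],
    [-0.06, 0, 0, 0, 0, 0, 50],
    [0, 0, 0, 0, 0, 0, 50],
    [0, 0, 0, 0, 0, 0, 50]
  ]
}}

```text
clock: 17.48
eef_pos: [446.5, 135.5, 268.2]
tool_rot: [[-0.019, -1.0, -0.001], [-1.0, 0.019, -0.0], [0.0, 0.001, -1.0]]
force: [0.1, -0.2, 0.2]
width: 0.576
gripper_force: 0.0
```

```bash
python3 - <<'E'
from h import *
t=get_image("top");s=get_image("scene");print(sense()["eef_pos"])
f=lambda im:np.clip(255*(im/255.)**.6,0,255).astype(np.uint8)
cv2.imwrite("pics/c6.png",np.hstack([crop(f(bgr(t)),300,150,100,100,4),crop(f(bgr(s)),260,130,100,100,4)]))
E
```

```text
[446.5318 134.1901 268.3992]
```

View pics/c6.png

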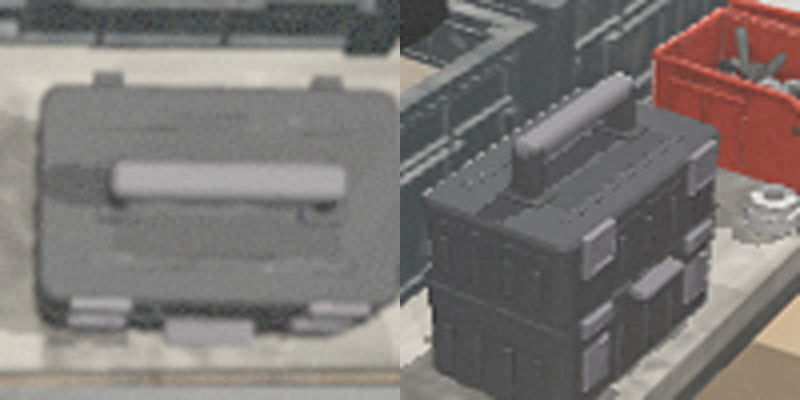

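The cases look stacked flush, with the clips in line at about (598,248) and (597,318). I'll check x and y numerically from the bar.

```bash
python3 - <<'E'
from h import *
t=get_image("top");r=bgr(t)[185:205,320:392].astype(float).mean(2)
m=(r>105).astype(np.uint8);n,l,st,ce=cv2.connectedComponentsWithStats(m);i=1+st[1:,4].argmax()
ys,xs=np.where(l==i);R=cv2.minAreaRect(np.c_[xs,ys].astype(np.float32));print(st[i],R,onz(t,np.array(R[0])+[320,185],165))
E
```

```text
[  9   6  57   8 409] ((37.0, 9.5), (7.0, 56.0), 90.0) [ 437.1658 -174.234   165.    ]
```

```bash
python3 -c "
from cell import *
print(close_job())"
```

```text
the job is handed in; nothing more can be done
None
```

I shut the lid, set the upper case on it and slid it to a firm stop, about 1 mm from the estimated home position, then handed the job in. No verdict came back, and I didn't see the catch pop up because the upper case hides it.

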